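# Set the missing tube into the fit-up row

## Robot

A 6-joint arm with a two-finger parallel gripper is mounted at the origin on a cart in front of the work surface, level with it; the furniture and walls round the work are solid. World frame = base frame: x ahead of the robot, y to its left, z up, the work surface at z = 0. Lengths are in m, angles in rad, forces in N, time in s.
With the tool pointing down it reaches from about 0.375 to 0.975 m from the base axis. Payload 3.8 kg.
Tool frame: the origin (TCP) lies midway between the tips of the shut fingers; the grasp point (between the pads) lies robot.tcp_to_grasp behind it (robot.tcp_to_grasp is the distance from the TCP to the grasp point, in m); y points along the fingers, x is the direction in which the jaws open and shut, and the axes are right-handed (so a half turn about y gives the same grasp; the last joint's range is limited). The gripper opens to 88 mm and grips with 3 to 60 N. Pads are 18 mm wide; open, the fingers measure 123 mm over their backs; the gripper's body (75 mm by 187 mm) begins 45 mm behind the grasp point.
Start: joints at [1.117, 0.264, 1.604, -0, 1.274, -0.037], TCP at [0.273, 0.617, 0.239] pointing down, gripper open.
Joint ranges: [-2.63, 2.63], [-0.94, 2.18], [0.31, 2.57], [-1.31, 4.45], [0, 2.66], [-2.55, 2.55]. Speed limits (rad/s): [2.57, 2.57, 3.14, 3.14, 3.14, 3.14].

## Interface

Orientations are given as a rotation vector (axis times angle).
In Python, from workcell import robot, viewer, job gives the robot as it stands. The module is installed in compiled form; this text tells all that it offers.
- The arm moves only by the tool apply_moves, never from a script. Its argument "rows" is a list of rows, each an object of numbers: "tx", "ty", "tz": the shift along the world's x, y, z in m; "turn": the turn about the world's z in degrees. In form: [{"tx": .., "ty": .., "tz": .., "turn": ..}, ...]. A call has exactly 5 rows; each row is the pose to reach, as a shift and turn from the pose commanded when the call began; what a row does not reach only later rows make up. A row lasts 1/10 s, in which the tool goes at most 50 mm and 8.59 degrees, less where a joint would pass 70% of its speed; a pose out of reach is approached as far as the arm can. A call with a gripper value outside its range is refused whole. "claw" is the gripper's target within -1 to 1 (fully open at 1, half-way at 0, shut at -1), set as the call begins (left out, the last holds). The fingers move at their own pace and stop on an object; the grip force is fixed at half the most. Time passes only in rows, so rows that repeat a pose let the fingers close, or fill a call up. It gives the time, the measured TCP pose, the force and the opening at its end, in the units of the state.
- robot.state(): the state, without advancing time (a new reading comes with each control period).
- viewer.grab_frame(name): name is "scene" or "top" or "wrist"; returns a dict with "image" (480x640x3 uint8, red, green, blue), "z_map" (480x640 float32, m along the optical axis (not along the pixel's ray), 0 where there is no reading), "camera_matrix" (3x3 intrinsics, pixels), "R" (3x3) and "t" (3): a world point X has camera coordinates R X + t; the wrist camera has in their place "hand_eye" (4x4, takes a point from camera to tool coordinates, whose origin is the TCP and whose axes are the tool frame's). Camera axes: x right, y down, z forward; pixel columns grow to the right and rows downward; lengths in m; the calibration is good to about 2 mm. A picture is of the moment at which its call begins: read the wrist's pose just before it.
- job.close_job(): hands the job in, once; it reports no verdict.
The state is a dict: "clock": time; "qpos": joint angles; "joint_vel": joint speeds; "joint_torque": joint torques, N m; "ee_pos": TCP position; "tcp_rot": TCP orientation; "ft_force": force on the tool from outside, world axes, zero at the start; "wrist_torque": the same for the moment, N m; "grip_width": finger opening in m.
Only numpy, scipy, OpenCV 4.12 (cv2) and the standard library are available. Lean on these libraries where they do the work, as an engineer would, in place of code of your own. Each camera call takes 0.05 s, during which the arm holds its last target. There are 200 camera calls.

## Task

The blue fit-up jig holds two short square tubes end to end with a gap between them. Pick up the loose tube of the same thickness and length as those two (not the thicker or the thinner one) and lay it flat on the jig in the gap, so that the three make one straight row, without shifting the two that are already there. Let go of it there.

Things in the scene. Friction and masses are not known exactly. Their poses are not given: they have to be found in the camera images.
- loose_tube_centre (a point): centre of the tube to set in: brown square steel tube, 30 mm wide (x), 90 mm long (y), 30 mm high, about 0.2 kg, lying on the table. Its y axis runs along it, z up. Beside it, roughly parallel and at least 30 mm clear, lie a thicker tube (40 x 110 x 40 mm) and a thinner, longer one (25 x 130 x 25 mm), not needed.
- gap (a point): point on the jig's upper face, 10 mm above the table, amid the gap; y along the row, z up. The jig is a fixed blue plate, 130 (x) x 360 (y) x 10 mm. The gap between the neighbours' ends is 104 to 116 mm, bare plate on both sides. Each neighbour is flanked by two 12 mm dowels a side, 19 mm high, 24 mm off the row's midline, 75 and 125 mm along it from here; screw heads 5 mm high in the corners.
- tube_left_centre (a point): centre of the tube already on the jig at the left (the jig's +y), 30 x 90 x 30 mm, same kind as the loose one, about 0.2 kg, y along its length, lying loose between its dowels; its centre is 97 to 103 mm along the row from the gap point and 15 mm above the plate
- tube_right_centre (a point): the same for the tube on the jig at the right (-y of the jig)
Not all that is in view belongs to the job. Leave any green or purple look-alike of the part that bears loose_tube_centre alone.

How it is judged:
At the end, for the whole second after the job is handed in: The loose tube lies flat on the jig plate between the other two, within 10 mm of the row's middle line, within 16 mm of the middle of the gap and within 10 degrees of the row's direction; both neighbours lie within 10 mm of where they were (x of loose_tube_centre in the frame of gap between -0.01 and 0.01 m and y of loose_tube_centre in the frame of gap between -0.016 and 0.016 m and z of loose_tube_centre in the frame of gap between 0.011 and 0.019 m and angle between the y axis of loose_tube_centre and the y axis of gap, either way round below 0.175 rad and distance of each of tube_left_centre, tube_right_centre from where it was at the start of the episode below 0.01 m); the robot touches nothing.
It fails at once if a tube already on the jig was shifted by more than 10 mm (distance of any of tube_left_centre, tube_right_centre from where it was at the start of the episode above 0.01 m).
It also fails if it takes over 38 s, if anything falls off the work surface, if the arm or the gripper's body presses on something with over 40 N, if the wrist force passes 120 N, or if a joint passes its speed limit or range.

## Working session

There is one attempt and no reset: what is moved stays moved. The work goes in short steps, Python scripts to look and compute and a tool call to move; the robot and the scene stay as the last step left them, time stands still between calls to the robot, and variables do not carry over. Pictures are saved under pics/ and viewed, about 8 in all and at most 12, crops included, and the job is handed in when it is done.

Besides the shell and the picture viewer there is one more tool, called after "Request:" as name(argument=value, ...) on one line, values as JSON. apply_moves: Moves the arm, as the interface text tells. Its arguments: {"type":"object","properties":{"rows":{"type":"array"},"claw":{"type":"number"}},"required":["rows"]}

```bash
mkdir -p pics
cat > h.py <<'E'
import numpy as np, cv2
from workcell import robot, viewer, job
def grab(n):
    f=viewer.grab_frame(n); np.savez(f'{n}.npz',**f); return f
def cloud(f,T=None):
    K=f['camera_matrix'];z=f['z_map'];v,u=np.indices(z.shape)
    P=np.stack([(u-K[0,2])*z/K[0,0],(v-K[1,2])*z/K[1,1],z],-1)
    if T is not None: return P@T[:3,:3].T+T[:3,3]
    return (P-f['t'])@f['R']
E
python3 - <<'E'
from h import *
s=robot.state();print(s,robot.tcp_to_grasp)
for n in('top','scene'):
    f=grab(n);cv2.imwrite(f'pics/{n}0.png',f['image'][...,::-1])
    print(f['camera_matrix'],f['R'],f['t'])
E
```

```text
{'clock': 0.0, 'qpos': array([ 1.11707792e+00,  2.64759580e-01,  1.60533282e+00, -1.25232544e-05,
        1.27367973e+00, -3.68861643e-02]), 'joint_vel': array([ 0.00055821,  0.00173482, -0.00119555,  0.00047227,  0.00048742,
       -0.00074469]), 'joint_torque': array([-1.33208490e-03, -5.02097011e+01, -3.56883359e+01,  7.24916789e-02,
        2.93607207e-02, -1.79683434e-04]), 'ee_pos': array([0.27298019, 0.61658752, 0.2374059 ]), 'tcp_rot': array([-1.37919367, -0.8955333 ,  0.89859713]), 'ft_force': array([ 0.91093576,  0.42773481, -0.00849152]), 'wrist_torque': array([ 0.0191881 ,  0.01452096, -0.0138317 ]), 'grip_width': 0.08788962622729583} 0.0187
[[490.72262725   0.         331.41792828]
 [  0.         490.72262725 245.11856935]
 [  0.           0.           1.        ]] [[ 0.02897019 -0.99957126  0.00424487]
 [-0.99372312 -0.02925923 -0.10797342]
 [ 0.10805133 -0.00109021 -0.99414472]] [0.05651412 0.50115899 1.01810415]
[[535.75614474   0.         321.66290597]
 [  0.         535.75614474 243.9687799 ]
 [  0.           0.           1.        ]] [[ 0.84487339 -0.53463763 -0.01875014]
 [-0.31018782 -0.46102329 -0.83140907]
 [ 0.43585832  0.70825146 -0.55534439]] [-0.36746692  0.21496627  0.81121424]
```

View pics/top0.png

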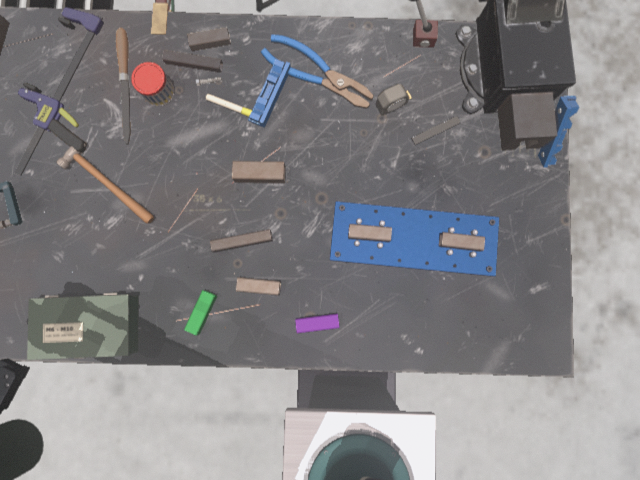

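View pics/scene0.png

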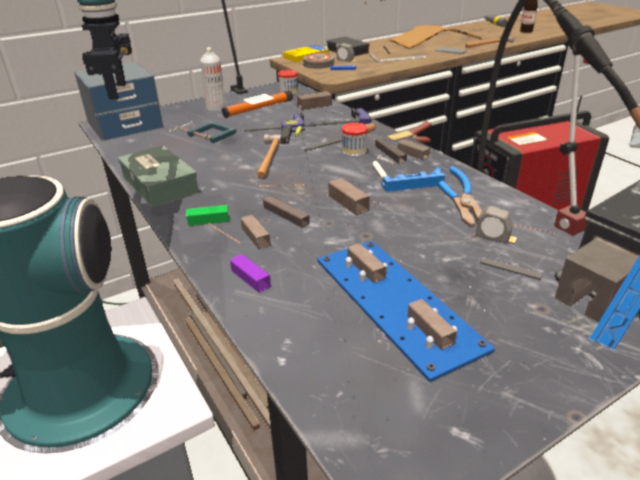

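In the top view there are three loose brown tubes: (258,171) looks thickest, (241,241) long and thin, and (258,286) short. The neighbours on the jig are at (370,233) and (462,241). The green (200,312) and purple (318,323) ones are decoys. Next I measure their sizes.

Run:
```python
from h import *
f=np.load('top.npz');f=dict(f);P=cloud(f);img=f['image']
print('table z',np.median(P[330:345,400:500,2]),'plate',np.median(P[230:245,405:430,2]))
for n,(u,v) in dict(thick=(258,171),thin=(241,241),mid=(258,286),L=(370,233),R=(462,241)).items():
    base=np.median(P[230:245,405:430,2]) if n in'LR' else np.median(P[330:345,400:500,2])
    zt=np.median(P[v-2:v+3,u-2:u+3,2])
    m=(abs(P[...,2]-zt)<.006).astype(np.uint8)
    _,lab=cv2.connectedComponents(m,connectivity=4)
    q=P[lab==lab[v,u]]; 
    r=cv2.minAreaRect((q[:,:2]*1000).astype(np.float32))
    b=cv2.boxPoints(r);e=max([b[1]-b[0],b[2]-b[1]],key=np.linalg.norm)
    print(n,len(q),'h',zt-base,'c',r[0],'size',r[1],'ang of long',np.degrees(np.arctan2(e[1],e[0])),'mean',q.mean(0))
cv2.imwrite('pics/crop0.png',cv2.resize(img[150:310,190:350,::-1],(640,640))[:600])
# plate by colour
hsv=cv2.cvtColor(img,cv2.COLOR_RGB2HSV)
m=cv2.inRange(hsv,(100,120,60),(125,255,255));m[:190]=0;m[:, :325]=0;m[290:]=0
m=m.astype(bool)&(abs(P[...,2]-.01)<.008)
q=P[m];r=cv2.minAreaRect((q[:,:2]*1000).astype(np.float32));print('plate',r,q.mean(0))
```

```text
table z -0.00033397122301900763 plate 0.009633760128785453
thick 956 h 0.039865128123733495 c (654.482421875, 233.78546142578125) size (40.68983459472656, 110.41930389404297) ang of long -89.628815 mean [0.65380862 0.23385203 0.03959582]
thin 694 h 0.02580533295938028 c (504.4935607910156, 265.938720703125) size (25.51173210144043, 129.82293701171875) ang of long -77.38822 mean [0.50418366 0.26578186 0.02452011]
mid 609 h 0.030155624648963146 c (407.702880859375, 224.5040283203125) size (90.44336700439453, 29.898563385009766) ang of long 86.16746 mean [0.40760059 0.2242323  0.02946123]
L 593 h 0.03070398577899519 c (527.552734375, -9.296443939208984) size (90.01299285888672, 30.28894805908203) ang of long 87.07063 mean [ 0.5273848  -0.00929169  0.03970056]
R 602 h 0.030285625629661875 c (514.8148193359375, -205.64797973632812) size (90.65665435791016, 30.024341583251953) ang of long 84.8411 mean [ 0.51436862 -0.20556074  0.03944616]
plate ((522.0839233398438, -108.94334411621094), (358.27606201171875, 129.08653259277344), 86.1186294555664) [ 0.52062857 -0.10744745  0.009691  ]
```

View pics/crop0.png

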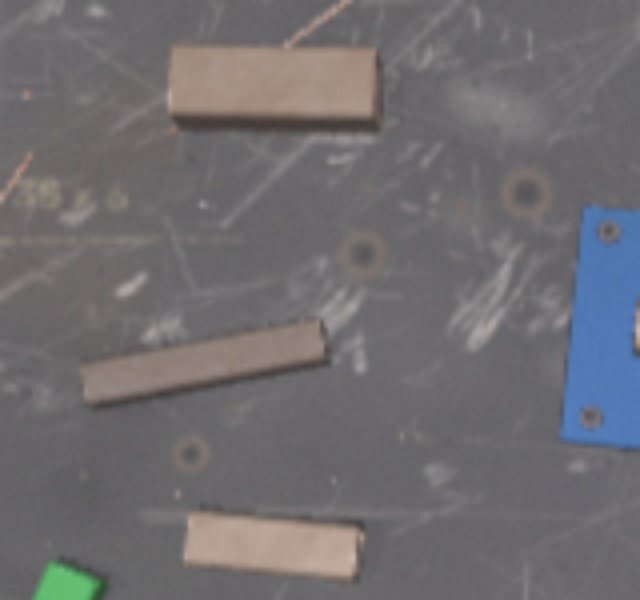

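In the crop, the tube at crop pixel (272,545), which is top pixel (258,286), measures 30×90×30 and is brown, so it is the right one. The others measure 40×110×40 and 25×130×25.

Run:
```python
from h import *
from scipy.spatial.transform import Rotation as R
s=robot.state();M=R.from_rotvec(s['tcp_rot']).as_matrix();print(M.round(4))
x=M[:,0];print('jaw yaw',np.degrees(np.arctan2(x[1],x[0])))
print('shift to tube',np.array([.4077,.2245])-s['ee_pos'][:2],'tube->gap',.5216-.4077,-.108-.2245)
```

```text
[[ 4.048e-01 -9.000e-04 -9.144e-01]
 [ 9.144e-01 -1.800e-03  4.048e-01]
 [-2.000e-03 -1.000e+00  1.000e-04]]
jaw yaw 66.1193916959222
shift to tube [ 0.13470183 -0.39213804] tube->gap 0.11389999999999995 -0.3325
```

Request:
apply_moves(rows=[{"tx": 0.014, "ty": -0.04, "tz": 0, "turn": -7}, {"tx": 0.028, "ty": -0.08, "tz": 0, "turn": -14}, {"tx": 0.042, "ty": -0.12, "tz": 0, "turn": -21}, {"tx": 0.056, "ty": -0.16, "tz": 0, "turn": -28}, {"tx": 0.07, "ty": -0.2, "tz": 0, "turn": -35}], claw=1)

```text
clock: 0.6
ee_pos: [0.3432, 0.4154, 0.2381]
tcp_rot: [-1.53, -0.421, 0.423]
ft_force: [0.4, 0.4, -0.4]
grip_width: 0.088
```

Request:
apply_moves(rows=[{"tx": 0.013, "ty": -0.04, "tz": -0.01, "turn": -7}, {"tx": 0.026, "ty": -0.08, "tz": -0.03, "turn": -14}, {"tx": 0.04, "ty": -0.12, "tz": -0.05, "turn": -21}, {"tx": 0.052, "ty": -0.16, "tz": -0.07, "turn": -28}, {"tx": 0.065, "ty": -0.192, "tz": -0.09, "turn": -35}])

```text
clock: 1.1
ee_pos: [0.408, 0.223, 0.1477]
tcp_rot: [-1.57, 0.058, -0.057]
ft_force: [-0.0, 0.4, 0.0]
grip_width: 0.0879
```

Request:
apply_moves(rows=[{"tx": 0, "ty": 0, "tz": 0, "turn": 0}, {"tx": 0, "ty": 0, "tz": 0, "turn": 0}, {"tx": 0, "ty": 0, "tz": 0, "turn": 0}, {"tx": 0, "ty": 0, "tz": 0, "turn": 0}, {"tx": 0, "ty": 0, "tz": 0, "turn": 0}])

```text
clock: 1.6
ee_pos: [0.4085, 0.2264, 0.1495]
tcp_rot: [-1.569, 0.051, -0.052]
ft_force: [-0.1, 0.4, 0.3]
grip_width: 0.0881
```

```bash
cat > w.py <<'E'
from h import *
from scipy.spatial.transform import Rotation as R
import sys
s=robot.state();f=grab('wrist');cv2.imwrite(f'pics/{sys.argv[1]}.png',f['image'][...,::-1])
M=R.from_rotvec(s['tcp_rot']).as_matrix();T=np.eye(4);T[:3,:3]=M;T[:3,3]=s['ee_pos']
P=cloud(f,T@f['hand_eye']);ok=f['z_map']>0
print('tcp',s['ee_pos'],'jaw yaw',np.degrees(np.arctan2(M[1,0],M[0,0])),s['clock'],s['grip_width'],s['ft_force'])
zt=float(sys.argv[2]);m=(ok&(abs(P[...,2]-zt)<.006)).astype(np.uint8)
n,lab,st,c=cv2.connectedComponentsWithStats(m,connectivity=4)
for i in range(1,n):
    if st[i,4]>1500:
        q=P[lab==i];r=cv2.minAreaRect((q[:,:2]*1000).astype(np.float32))
        b=cv2.boxPoints(r);e=max([b[1]-b[0],b[2]-b[1]],key=np.linalg.norm)
        print(c[i].round(),st[i,4],'c',np.round(r[0],1),'size',np.round(r[1],1),'ang',np.degrees(np.arctan2(e[1],e[0])),'z',np.median(q[:,2]))
E
python3 w.py w1 0.03
```

```text
tcp [0.40846271 0.22642576 0.14948898] jaw yaw -3.755787215311271 1.6 0.08808336919657225 [-0.14613919  0.38388797  0.28819288]
[220.  54.] 7007 c [347.2 344.2] size [30.1 90.9] ang -22.109207 z 0.03044391997764978
[455. 151.] 5802 c [502.8 265.8] size [ 24.3 130.1] ang -77.17364 z 0.025359179017382466
[324. 222.] 4739 c [406. 224.] size [90.6 30.1] ang 86.190834 z 0.030390323241264894
```

View pics/w1.png

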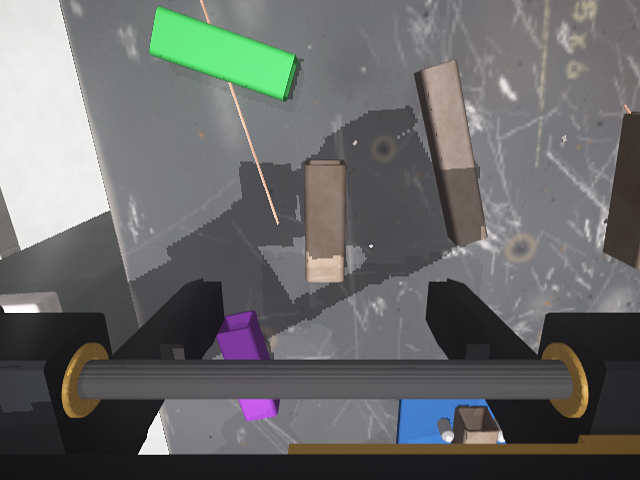

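The wrist view shows the tube at (324,222), centred between the fingers, with the green and purple look-alikes clear of them. I go down and grip.

Request:
apply_moves(rows=[{"tx": -0.001, "ty": -0.002, "tz": -0.03, "turn": 0}, {"tx": -0.001, "ty": -0.002, "tz": -0.06, "turn": 0}, {"tx": -0.001, "ty": -0.002, "tz": -0.09, "turn": 0}, {"tx": -0.001, "ty": -0.002, "tz": -0.12, "turn": 0}, {"tx": -0.001, "ty": -0.002, "tz": -0.143, "turn": 0}])

```text
clock: 2.15
ee_pos: [0.4066, 0.2236, 0.0043]
tcp_rot: [-1.57, 0.053, -0.052]
ft_force: [-0.6, -0.2, 0.3]
grip_width: 0.0883
```

Request:
apply_moves(rows=[{"tx": 0, "ty": 0, "tz": 0, "turn": 0}, {"tx": 0, "ty": 0, "tz": 0, "turn": 0}, {"tx": 0, "ty": 0, "tz": 0, "turn": 0}, {"tx": 0, "ty": 0, "tz": 0, "turn": 0}, {"tx": 0, "ty": 0, "tz": 0, "turn": 0}], claw=-1)

```text
clock: 2.65
ee_pos: [0.4083, 0.2238, 0.007]
tcp_rot: [-1.569, 0.051, -0.055]
ft_force: [0.2, -0.8, 0.1]
grip_width: 0.05
```

Request:
apply_moves(rows=[{"tx": 0, "ty": 0, "tz": 0, "turn": 0}, {"tx": 0, "ty": 0, "tz": 0, "turn": 0}, {"tx": 0, "ty": 0, "tz": 0, "turn": 0}, {"tx": 0, "ty": 0, "tz": 0, "turn": 0}, {"tx": 0, "ty": 0, "tz": 0, "turn": 0}])

```text
clock: 3.15
ee_pos: [0.4075, 0.2233, 0.006]
tcp_rot: [-1.57, 0.053, -0.053]
ft_force: [0.2, -0.4, 4.5]
grip_width: 0.0299
```

Request:
apply_moves(rows=[{"tx": 0, "ty": 0, "tz": 0.015, "turn": 0}, {"tx": 0, "ty": 0, "tz": 0.035, "turn": 0}, {"tx": 0, "ty": 0, "tz": 0.06, "turn": 0}, {"tx": 0, "ty": 0, "tz": 0.085, "turn": 0}, {"tx": 0, "ty": 0, "tz": 0.1, "turn": 0}])

```text
clock: 3.65
ee_pos: [0.4076, 0.2234, 0.107]
tcp_rot: [-1.57, 0.052, -0.054]
ft_force: [-0.4, -0.4, -1.3]
grip_width: 0.0295
```

Request:
apply_moves(rows=[{"tx": 0.007, "ty": -0.02, "tz": 0, "turn": 0}, {"tx": 0.018, "ty": -0.053, "tz": 0, "turn": 0}, {"tx": 0.03, "ty": -0.087, "tz": 0, "turn": 0}, {"tx": 0.042, "ty": -0.123, "tz": 0, "turn": 0}, {"tx": 0.055, "ty": -0.16, "tz": 0, "turn": 0}])

```text
clock: 4.15
ee_pos: [0.4617, 0.062, 0.1051]
tcp_rot: [-1.57, 0.054, -0.052]
ft_force: [0.4, 0.4, -1.0]
grip_width: 0.0299
```

Request:
apply_moves(rows=[{"tx": 0.013, "ty": -0.038, "tz": 0, "turn": 0}, {"tx": 0.026, "ty": -0.076, "tz": 0, "turn": 0}, {"tx": 0.038, "ty": -0.112, "tz": 0, "turn": 0}, {"tx": 0.05, "ty": -0.146, "tz": 0, "turn": 0}, {"tx": 0.059, "ty": -0.172, "tz": 0, "turn": 0}])

```text
clock: 4.65
ee_pos: [0.5211, -0.1108, 0.1049]
tcp_rot: [-1.57, 0.055, -0.053]
ft_force: [0.5, 1.3, -1.6]
grip_width: 0.0296
```

Request:
apply_moves(rows=[{"tx": 0, "ty": 0, "tz": 0, "turn": 0}, {"tx": 0, "ty": 0, "tz": 0, "turn": 0}, {"tx": 0, "ty": 0, "tz": 0, "turn": 0}, {"tx": 0, "ty": 0, "tz": 0, "turn": 0}, {"tx": 0, "ty": 0, "tz": 0, "turn": 0}])

```text
clock: 5.15
ee_pos: [0.5209, -0.1078, 0.1056]
tcp_rot: [-1.57, 0.052, -0.052]
ft_force: [0.6, 0.7, -2.3]
grip_width: 0.0295
```

```bash
python3 w.py w2 0.04
python3 - <<'E'
from h import *
f=np.load('wrist.npz')
s=robot.state()
from scipy.spatial.transform import Rotation as R
T=np.eye(4);T[:3,:3]=R.from_rotvec(s['tcp_rot']).as_matrix();T[:3,3]=s['ee_pos'];P=cloud(f,T@f['hand_eye'])
c=(s['ee_pos']);m=(f['z_map']>0)&(abs(P[...,0]-c[0])<.012)&(abs(P[...,1]-c[1])<.07)&(P[...,2]>.08)&(P[...,2]<.17)
q=P[m];print('held y range',np.percentile(q[:,1],[0.5,50,99.5]),'z',np.percentile(q[:,2],[1,50,99]))
E
```

```text
tcp [ 0.52089967 -0.10781557  0.10557608] jaw yaw -3.803045047013762 5.15 0.029472320211114917 [ 0.57123291  0.67257333 -2.30443104]
[327.  77.] 8914 c [526.1 -15.5] size [78.1 30.1] ang 86.770836 z 0.04037993035913022
held y range [-0.15112697 -0.08873803 -0.06129643] z [0.10203204 0.13003422 0.13140884]
```

View pics/w2.png

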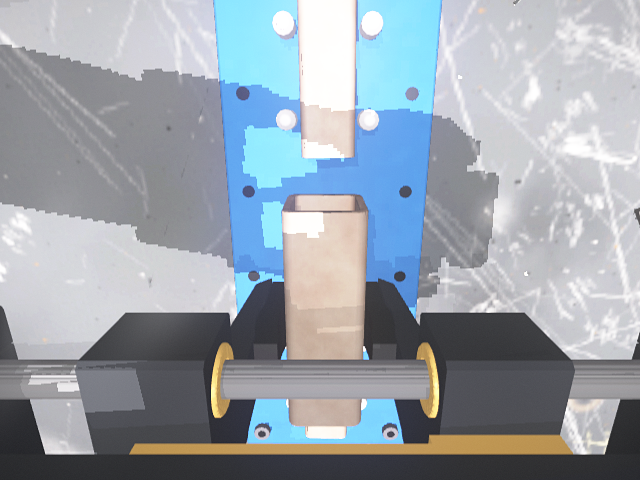

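The held tube sits above the gap at (325,300), lined up with the left neighbour at (328,80). Its ends are at y = -0.151 and -0.061, and the gap's ends are at -0.160 and -0.054. I shift 1 mm and lower it.

Request:
apply_moves(rows=[{"tx": 0.0005, "ty": -0.001, "tz": -0.015, "turn": 0}, {"tx": 0.0005, "ty": -0.001, "tz": -0.03, "turn": 0}, {"tx": 0.0005, "ty": -0.001, "tz": -0.04, "turn": 0}, {"tx": 0.0005, "ty": -0.001, "tz": -0.045, "turn": 0}, {"tx": 0.0005, "ty": -0.001, "tz": -0.045, "turn": 0}])

```text
clock: 5.7
ee_pos: [0.5205, -0.1095, 0.059]
tcp_rot: [-1.569, 0.056, -0.051]
ft_force: [0.7, -0.0, -1.8]
grip_width: 0.0298
```

Request:
apply_moves(rows=[{"tx": 0, "ty": 0, "tz": -0.012, "turn": 0}, {"tx": 0, "ty": 0, "tz": -0.024, "turn": 0}, {"tx": 0, "ty": 0, "tz": -0.034, "turn": 0}, {"tx": 0, "ty": 0, "tz": -0.041, "turn": 0}, {"tx": 0, "ty": 0, "tz": -0.044, "turn": 0}])

```text
clock: 6.2
ee_pos: [0.5208, -0.1096, 0.016]
tcp_rot: [-1.57, 0.055, -0.051]
ft_force: [-9.1, 2.6, 22.2]
grip_width: 0.0298
```

Request:
apply_moves(rows=[{"tx": 0, "ty": 0, "tz": -0.0005, "turn": 0}, {"tx": 0, "ty": 0, "tz": -0.001, "turn": 0}, {"tx": 0, "ty": 0, "tz": -0.001, "turn": 0}, {"tx": 0, "ty": 0, "tz": -0.001, "turn": 0}, {"tx": 0, "ty": 0, "tz": -0.001, "turn": 0}])

```text
clock: 6.7
ee_pos: [0.522, -0.1098, 0.016]
tcp_rot: [-1.57, 0.053, -0.054]
ft_force: [-1.9, 0.5, 2.1]
grip_width: 0.0301
```

```bash
python3 w.py w3 0.04
python3 - <<'E'
from h import *
f=grab('scene');cv2.imwrite('pics/s3.png',cv2.resize(f['image'][200:400,280:520,::-1],(720,600)))
E
```

```text
tcp [ 0.52197989 -0.10984931  0.01602039] jaw yaw -3.8796222265850373 6.7 0.030074658176036346 [-1.9320913   0.50404775  2.14166226]
[325.  89.] 17522 c [525.4 -27.6] size [53.7 30.2] ang 86.79564 z 0.04035720588904779
[324. 287.] 14083 c [520.7 -93.3] size [59.9 60.8] ang -4.1582923 z 0.04034130269286018
[324. 413.] 1929 c [ 517.1 -146.7] size [15.8 30.1] ang -1.3992149 z 0.04034752076350244
```

View pics/s3.png

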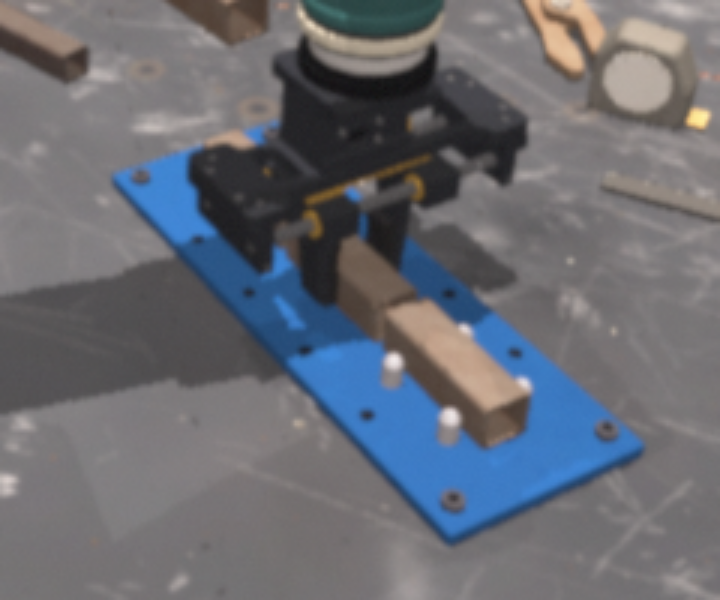

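The tube sits flat on the plate, with its top at 40.3 mm and about 2 N of contact force. In the crop it is in line with the right neighbour at (455,365). I let go and lift off.

Request:
apply_moves(rows=[{"tx": 0, "ty": 0, "tz": 0, "turn": 0}, {"tx": 0, "ty": 0, "tz": 0, "turn": 0}, {"tx": 0, "ty": 0, "tz": 0, "turn": 0}, {"tx": 0, "ty": 0, "tz": 0, "turn": 0}, {"tx": 0, "ty": 0, "tz": 0, "turn": 0}], claw=0.6)

```text
clock: 7.3
ee_pos: [0.5218, -0.1098, 0.0156]
tcp_rot: [-1.57, 0.053, -0.053]
ft_force: [-0.4, 0.2, 0.5]
grip_width: 0.0676
```

Request:
apply_moves(rows=[{"tx": 0, "ty": 0, "tz": 0, "turn": 0}, {"tx": 0, "ty": 0, "tz": 0.01, "turn": 0}, {"tx": 0, "ty": 0, "tz": 0.025, "turn": 0}, {"tx": 0, "ty": 0, "tz": 0.05, "turn": 0}, {"tx": 0, "ty": 0, "tz": 0.08, "turn": 0}])

```text
clock: 7.8
ee_pos: [0.5212, -0.1097, 0.097]
tcp_rot: [-1.57, 0.054, -0.052]
ft_force: [0.4, -0.0, 0.5]
grip_width: 0.0706
```

Request:
apply_moves(rows=[{"tx": -0.01, "ty": 0.04, "tz": 0.03, "turn": 0}, {"tx": -0.02, "ty": 0.085, "tz": 0.06, "turn": 0}, {"tx": -0.04, "ty": 0.13, "tz": 0.08, "turn": 0}, {"tx": -0.05, "ty": 0.17, "tz": 0.09, "turn": 0}, {"tx": -0.06, "ty": 0.2, "tz": 0.09, "turn": 0}])

```text
clock: 8.3
ee_pos: [0.4628, 0.0927, 0.1902]
tcp_rot: [-1.568, 0.047, -0.058]
ft_force: [0.8, 0.1, -0.5]
grip_width: 0.0706
```

Request:
apply_moves(rows=[{"tx": -0.01, "ty": 0.04, "tz": 0, "turn": 0}, {"tx": -0.02, "ty": 0.08, "tz": 0, "turn": 0}, {"tx": -0.03, "ty": 0.11, "tz": 0, "turn": 0}, {"tx": -0.03, "ty": 0.12, "tz": 0, "turn": 0}, {"tx": -0.03, "ty": 0.12, "tz": 0, "turn": 0}])

```text
clock: 8.8
ee_pos: [0.4321, 0.2113, 0.187]
tcp_rot: [-1.57, 0.05, -0.053]
ft_force: [0.1, -0.3, 0.4]
grip_width: 0.0703
```

Run:
```python
from h import *
f=grab('top');P=cloud(f);cv2.imwrite('pics/t4.png',cv2.resize(f['image'][180:290,310:520,::-1],(800,420)))
s=robot.state();print(s['clock'],s['ee_pos'],s['ft_force'],s['grip_width'])
m=((abs(P[...,2]-.04)<.006)).astype(np.uint8);m[:190]=0;m[290:]=0;m[:,:325]=0;m[:,500:]=0
n,lab,st,c=cv2.connectedComponentsWithStats(m,connectivity=4)
for i in range(1,n):
    if st[i,4]>100:
        q=P[lab==i];r=cv2.minAreaRect((q[:,:2]*1000).astype(np.float32))
        b=cv2.boxPoints(r);e=max([b[1]-b[0],b[2]-b[1]],key=np.linalg.norm)
        print(c[i].round(),np.round(r[0],1),np.round(r[1],1),np.degrees(np.arctan2(e[1],e[0])),np.median(q[:,2]))
```

```text
8.85 [0.43219314 0.21022597 0.18662456] [-0.70009274 -0.19701302 -0.83058917] 0.0704014300657186
[370. 232.] [527.8  -9.1] [89.8 30.1] 86.90232 0.03941655628359572
[417. 237.] [ 520.9 -108.5] [90.  30.1] 86.251656 0.039597080164719245
[463. 241.] [ 514.8 -205.6] [90.9 30.4] 84.88748 0.039406955704609364
```

View pics/t4.png

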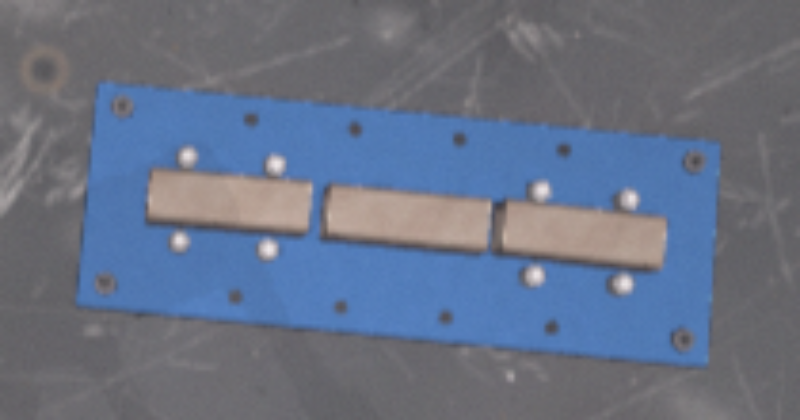

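The crop shows three tubes in one row, the new one at (408,218). It measures (520.9, -108.5) mm at 86.25°, and the neighbours have not moved.

```bash
python3 -c "
from workcell import job; print(job.close_job())"
```

```text
the job is handed in; nothing more can be done
None
```

I picked up the 30 × 90 × 30 mm brown tube, laid it in the gap on the jig, let go and moved the arm clear. I handed the job in just after the clock read 8.85 s, against the 38 s limit.

- **Placed tube:** in the last top view it is about 1 mm from the row's middle line and the middle of the gap. It is within 0.2° of the row's direction and flat on the plate, with its top about 40 mm above the table.
- **Neighbours:** both are within 0.4 mm of where they started.
- **Robot:** it touched nothing at the end. The highest force I read was about 24 N, in passing as the tube met the plate, and it settled to about 3 N before release.

No check failed. The wrist and top cameras differed by 1 to 2 mm, which is within the stated calibration.

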